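# Stack the bump stop and nested spring cups on a damper rod

### The arm

A 7-joint arm with a two-finger parallel gripper is mounted at the origin on the work surface. World frame = base frame: x ahead of the robot, y to its left, z up, the work surface at z = 0. Lengths are in m, angles in rad, forces in N, time in s.
With the tool pointing down it reaches from about 0.4 to 0.85 m from the base axis. Payload 4.5 kg.
Tool frame: the origin (TCP) lies midway between the tips of the shut fingers; the grasp point (between the pads) lies 19 mm behind it; y points along the fingers, z is the direction in which the jaws open and shut, and the axes are right-handed (so a half turn about y gives the same grasp; the last joint's range is limited). The gripper opens to 88 mm and grips with 3 to 60 N. Pads are 18 mm wide; open, the fingers measure 123 mm over their backs; the gripper's body (75 mm by 187 mm) begins 45 mm behind the grasp point.
Start: joints at [1.294, 0.689, -0.195, 1.565, 0.157, 0.902, -0.215], TCP at [0.191, -0.595, 0.205] pointing down, gripper open.
Joint ranges: [-3.01, 3.01], [-0.46, 2.08], [-1.47, 1.51], [0.13, 2.56], [-1, 4.14], [0.04, 2.09], [-2.66, 2.66]. Speed limits (rad/s): [2.57, 2.57, 3.14, 3.14, 3.14, 3.14, 3.14].

### API

Orientations are given as a unit quaternion [x, y, z, w].
In Python, from plant import r, snapshot, get_calibration, job, boxes_of gives the robot as it stands. The module is installed in compiled form; this text tells all that it offers.
- The arm moves only by the shell command python3 -m handwheel 'ROWS' [OPENING] [FORCE]. ROWS is JSON, a list that holds one entry, the list of rows, each a list of 6 numbers: the shift along the tool's x, y, z as a fraction of full scale, then the turn, a rotation vector about the tool's x, y, z as a fraction of full scale. In form: [[[x, y, z, wx, wy, wz], ...]]. A call has 1 to 12 rows; each row is the pose to reach, as a shift and turn from the pose commanded when the call began, along the tool's axes at that moment, turning the shorter way round; what a row does not reach only later rows make up. Full scale, the value 1, is 100 cm for a shift and 180 degrees for a turn. A row lasts 1/12 s, in which the tool goes at most 41.7 mm and 7.16 degrees, less where a joint would pass 70% of its speed; a pose out of reach is approached as far as the arm can. A call with a number of a shift or a turn outside -1 to 1 is refused whole. A call with a gripper value outside its range is refused whole. OPENING is the opening, from -1 (shut) to 1 (fully open), set as the call begins (- or left out, the last holds). The fingers move at their own pace and stop on an object; FORCE is the grip in N (left out, the last holds). Time passes only in rows, so rows that repeat a pose let the fingers close. It gives the time, the measured TCP pose, the force and the opening at its end, in the units of the state.
- r.get_state(): the state, without advancing time (a new reading comes with each control period).
- snapshot(name): name is "scene" or "top"; returns the picture (400x640x3 uint8, red, green, blue); there is no depth.
- get_calibration(name): a dict with "fx", "fy", "cx", "cy" (pixels), "T" (4x4, takes a point from camera to world coordinates). Camera axes: x right, y down, z forward; pixel columns grow to the right and rows downward; lengths in m; the calibration is good to about 2 mm. A picture is of the moment at which its call begins. get_calibration takes no time and is no camera call.
- job.finish_job(): hands the job in, once; it reports no verdict.
Trained networks look in the newest picture that a camera, given by its name, has taken for a name from the list of things; names that differ only in an ending like _2 or _b are one class to them, and where a whole thing is asked for, a point or a joint stands for the part that bears it (a point fixed in the world has none). Each returns a list of dicts, best first, with "confidence" (0 to 1); they miss things now and then, are a little off and sometimes report something else, mostly with a low value. They report only what shows in the picture. A call takes as long as a camera call. They do not tell look-alikes from the thing itself.
- boxes_of(thing, camera): "bbox" ([left, top, right, bottom] in pixels, round what is visible of it).
The state is a dict: "clock": time; "q": joint angles; "qd": joint speeds; "joint_torque": joint torques, N m; "tool_pos": TCP position; "eef_rot": TCP orientation; "contact_force": force on the tool from outside, world axes, zero at the start; "moment": the same for the moment, N m; "opening": opening from 0.0 (shut) to 1.0 (fully open).
Only numpy, scipy, OpenCV 4.12 (cv2) and the standard library are available. Lean on these libraries where they do the work, as an engineer would, in place of code of your own. Each camera call takes 0.05 s, during which the arm holds its last target. There are 200 camera calls.

### The job

Build up the damper in the blue clamp: thread the yellow collar down the upright rod until it sits fully home on the seat, then the red cup, hollow side up, fully home on the collar, then the bare metal cup, hollow side up, nested fully home inside the red one. Lower each part down the rod rather than letting it drop, let go of everything at the end, and leave the spare blue collar and all the other things where they are.

Things in the scene. Friction and masses are not known exactly. Their poses are not given: they have to be found in the camera images.
- seat (a point): centre of the flat dark steel seat (66 mm across, 45 mm above the table) at the foot of the upright, fixed steel damper rod; z points up the rod. Rod: 24 mm in diameter to 64 mm above the seat, then a cone to a 12 mm flat tip 70 mm above it. Below the seat is a fixed blue clamp foot, 130 x 110 mm, 18 mm thick (bolt heads 24 mm), placed and turned differently each time
- yellow_collar: yellow bump-stop collar 60 mm in outside diameter, 40 mm tall, with a 27 mm through bore, about 0.1 kg, standing upright. Origin: centre of the underside, z up along the bore
- red_cup: red painted spring cup: stepped open cup, hollow side up, 24 mm tall. Hub 50 mm across from 0 to 12 mm height, with a 27 mm through bore; above it a wider lip, 64 mm outside, 56 mm inside. The hub's top, 12 mm up, is the inner floor, on which a nested cup's hub rests, so nested cups stand 12 mm apart. About 0.22 kg. Origin: centre of the underside, z up
- steel_cup: bare silvery metal spring cup, same shape as the red one: stepped open cup, hollow side up, 24 mm tall. Hub 50 mm across from 0 to 12 mm height, with a 27 mm through bore; above it a wider lip, 64 mm outside, 56 mm inside. The hub's top, 12 mm up, is the inner floor, on which a nested cup's hub rests, so nested cups stand 12 mm apart. About 0.22 kg. Origin: centre of the underside, z up
- blue_collar: bystander, to be left alone: a blue spare collar 60 mm in outside diameter, 40 mm tall, with a 27 mm through bore, about 0.1 kg, standing upright. Origin: centre of the underside, z up along the bore
- meter: bystander, to be left alone: blue hand meter lying flat, face up, 90 x 180 x 40 mm (height about 45 mm at the dial). Origin: centre of the underside, long side along y
- spray_can: bystander, to be left alone: plain white can, 62 mm in diameter, 150 mm tall, standing. Origin: centre of the underside
- wrench: bystander, to be left alone: steel wrench, 200 mm long, lying flat along its x. Origin: middle of the underside
- screwdriver: bystander, to be left alone: screwdriver, 200 mm long, lying along its x. Origin: middle of the underside
- torch: bystander, to be left alone: black and silver pocket torch, 140 mm long, 36 mm thick, lying along its x. Origin: middle of the underside
There are look-alikes about, which are no part of the job. Of the things that look like the part that bears seat, take the one that is farthest from the robot's base at the start. Several things look just like the yellow_collar: the one meant starts farthest from the robot's base.

How it is judged:
On the way, in this order (a step that is already met when the one before it is completed fails the run):
1. the yellow collar is fully home on the seat (horizontal distance between yellow_collar and seat below 0.004 m and z of yellow_collar in the frame of seat between -0.003 and 0.003 m and angle between yellow_collar's own z axis and vertical below 0.06 rad), for 0.2 s.
2. the red cup is fully home on the collar (all of step 1 and horizontal distance between red_cup and seat below 0.004 m and z of red_cup in the frame of seat between 0.037 and 0.043 m and angle between red_cup's own z axis and vertical below 0.06 rad), for 0.2 s.
3. the bare metal cup is nested fully home in the red one (all of step 2 and horizontal distance between steel_cup and seat below 0.004 m and z of steel_cup in the frame of seat between 0.049 and 0.055 m and angle between steel_cup's own z axis and vertical below 0.06 rad), for 0.2 s.
At the end, for the whole second after the job is handed in: The collar, the red cup and the bare metal cup are all threaded on the rod, upright within 0.06 rad, within 4 mm of its axis, undersides 0, 40 and 52 mm above the seat (each within 3 mm), released and at rest (all of step 3 and linear speed of each of yellow_collar, red_cup, steel_cup below 0.02 m/s); the robot touches nothing.
It fails at once if a part drops down the rod instead of being lowered (faster than 0.5 m/s while on the rod) ((horizontal distance between yellow_collar and seat below 0.015 m and z of yellow_collar in the frame of seat below 0.066 m and linear speed of yellow_collar above 0.5 m/s) or (horizontal distance between red_cup and seat below 0.015 m and z of red_cup in the frame of seat below 0.066 m and linear speed of red_cup above 0.5 m/s) or (horizontal distance between steel_cup and seat below 0.015 m and z of steel_cup in the frame of seat below 0.066 m and linear speed of steel_cup above 0.5 m/s)).
It fails at once if the spare blue collar or another bystander is moved more than 30 mm (distance of any of blue_collar, meter, spray_can, wrench, screwdriver, torch from where it was at the start of the episode above 0.03 m).
It also fails if it takes over 72 s, if anything falls off the work surface, if the arm or the gripper's body presses on something with over 40 N, if the wrist force passes 120 N, or if a joint passes its speed limit or range.

## Working session

There is one attempt and no reset: what is moved stays moved. The work goes in short steps, Python scripts to look and compute and a shell command to move; the robot and the scene stay as the last step left them, time stands still between calls to the robot, and variables do not carry over. Pictures are saved under pics/ and viewed, about 8 in all and at most 12, crops included, and the job is handed in when it is done.

```bash
mkdir -p pics; cat > h.py <<'E'
import numpy as np, cv2
from plant import r, snapshot, get_calibration, job, boxes_of
def pix(cam,P):
    c=get_calibration(cam);T=np.array(c["T"]);p=np.linalg.inv(T)@np.r_[P,1]
    return np.array([c["fx"]*p[0]/p[2]+c["cx"],c["fy"]*p[1]/p[2]+c["cy"]])
def ray(cam,u,v,z):
    c=get_calibration(cam);T=np.array(c["T"])
    d=T[:3,:3]@np.array([(u-c["cx"])/c["fx"],(v-c["cy"])/c["fy"],1]);o=T[:3,3]
    return o+d*(z-o[2])/d[2]
def save(img,name): cv2.imwrite("pics/"+name,img[:,:,::-1])
E
python3 - <<'E'
from h import *
s=r.get_state();print({k:np.round(v,3).tolist() for k,v in s.items()})
a=snapshot("scene");b=snapshot("top")
np.save("a.npy",a);np.save("b.npy",b)
save(a,"scene0.png");save(b,"top0.png")
for c in("scene","top"):
    k=get_calibration(c);print(c,k["fx"],k["cx"],k["cy"],np.round(k["T"],3).tolist())
for c in("scene","top"):
  for n in("seat","yellow_collar","red_cup","steel_cup","blue_collar"):
    for d in boxes_of(n,c): print(c,n,np.round(d["bbox"]).tolist(),round(d["confidence"],2))
E
```

```text
{'clock': 0.0, 'q': [1.294, 0.69, -0.195, 1.566, 0.157, 0.902, -0.215], 'qd': [0.002, 0.001, 0.001, -0.002, 0.0, -0.001, 0.0], 'joint_torque': [-0.0, -52.755, -1.267, -15.343, -0.053, 0.007, 0.0], 'tool_pos': [0.191, -0.594, 0.204], 'eef_rot': [-0.11, 0.699, -0.698, 0.109], 'contact_force': [0.212, -0.026, -0.317], 'moment': [-0.032, 0.007, 0.025], 'opening': 1.001}
scene 459.67397327526567 318.27353742886436 199.0475623081763 [[0.463, 0.495, -0.735, 1.37], [0.886, -0.247, 0.392, -0.367], [0.012, -0.833, -0.553, 0.684], [0.0, 0.0, 0.0, 1.0]]
top 418.25111464168754 317.82123571617245 207.2715499313551 [[-0.133, -0.966, 0.221, 0.271], [-0.991, 0.131, -0.025, 0.099], [-0.005, -0.222, -0.975, 1.195], [0.0, 0.0, 0.0, 1.0]]
scene seat [134.0, 155.0, 196.0, 209.0] 0.93
scene seat [296.0, 193.0, 364.0, 253.0] 0.85
scene yellow_collar [346.0, 183.0, 372.0, 210.0] 0.92
scene red_cup [147.0, 223.0, 176.0, 247.0] 0.86
scene steel_cup [351.0, 162.0, 374.0, 182.0] 0.84
scene blue_collar [170.0, 257.0, 199.0, 289.0] 0.79
top seat [291.0, 167.0, 340.0, 218.0] 0.89
top seat [420.0, 268.0, 474.0, 325.0] 0.57
top yellow_collar [238.0, 181.0, 258.0, 204.0] 0.81
top yellow_collar [259.0, 212.0, 280.0, 235.0] 0.6
top yellow_collar [236.0, 248.0, 259.0, 276.0] 0.5
top red_cup [435.0, 210.0, 457.0, 237.0] 0.57
top red_cup [269.0, 111.0, 331.0, 148.0] 0.4
top steel_cup [231.0, 249.0, 257.0, 273.0] 0.87
top steel_cup [267.0, 110.0, 332.0, 147.0] 0.32
top blue_collar [423.0, 157.0, 440.0, 179.0] 0.71
```

```bash
python3 - <<'E'
from h import *
a=np.load("a.npy");b=np.load("b.npy")
save(cv2.resize(a[130:330,110:400],None,fx=2.7,fy=2.7,interpolation=2),"sc.png")
save(cv2.resize(b[90:350,210:490],None,fx=2.3,fy=2.3,interpolation=2),"tc.png")
E
```

```text
(no output)
```

View pics/scene0.png

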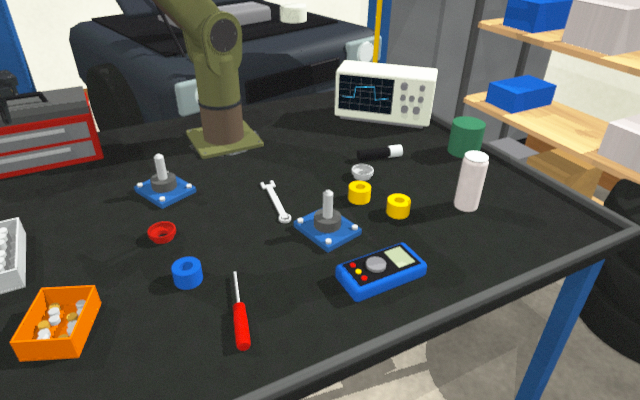

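View pics/tc.png

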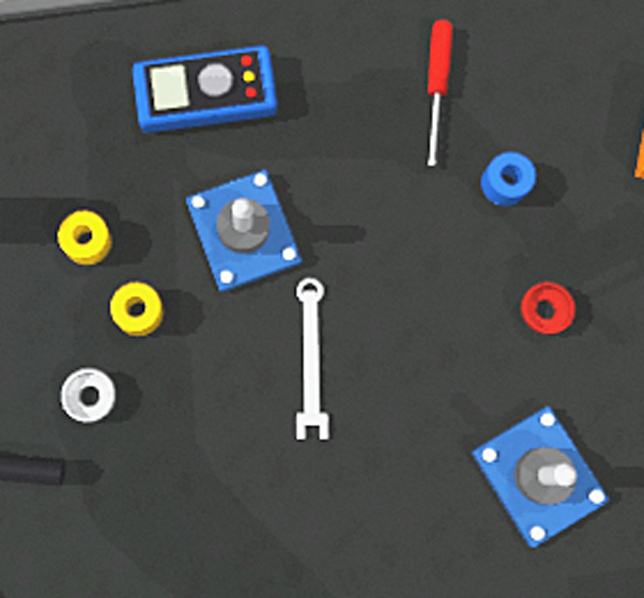

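The scene picture shows two look-alike clamps, at about (165,185) near the base and (328,220) further out. It also shows two yellow collars, at (359,193) and (398,206). By eye the far clamp is (328,220) and the far collar is (398,206), which is (247,192) in the top view. I'll measure these and confirm.

```bash
cat >> h.py <<'E'
from scipy.optimize import least_squares
def hull(cam,xy,rings,z0=0):
    t=np.linspace(0,2*np.pi,60)
    p=[pix(cam,[xy[0]+R*np.cos(k),xy[1]+R*np.sin(k),z0+z]) for R,z in rings for k in t]
    return cv2.convexHull(np.float32(p))
def cen(c):
    m=cv2.moments(c);return np.array([m["m10"],m["m01"]])/m["m00"],m["m00"]
RINGS=dict(collar=[(.03,0),(.03,.04)],cup=[(.025,0),(.025,.012),(.032,.012),(.032,.024)])
def mask(img,kind):
    h=cv2.cvtColor(img,cv2.COLOR_RGB2HSV).astype(int);H,S,V=h[...,0],h[...,1],h[...,2]
    if kind=="yellow": m=(H>18)&(H<36)&(S>120)&(V>70)
    if kind=="red": m=((H<8)|(H>172))&(S>120)&(V>50)
    if kind=="steel": m=(S<60)&(V>105)
    if kind=="blue": m=(H>95)&(H<125)&(S>120)
    return m.astype(np.uint8)
def outer(img,kind,box,pad=4):
    l,t,r_,b=[int(round(v)) for v in box];m=np.zeros(img.shape[:2],np.uint8)
    sl=np.s_[max(t-pad,0):b+pad,max(l-pad,0):r_+pad];m[sl]=mask(img,kind)[sl]
    k=cv2.findContours(m,cv2.RETR_EXTERNAL,cv2.CHAIN_APPROX_NONE)[0]
    c=cv2.convexHull(max(k,key=cv2.contourArea));f=np.zeros_like(m);cv2.fillPoly(f,[c],1)
    y,x=np.nonzero(f);return np.array([x.mean(),y.mean()]),len(x)
def locate(obs,rings,x0,z0=0):
    f=lambda x:np.concatenate([cen(hull(c,x,rings,z0))[0]-o for c,o in obs])
    s=least_squares(f,x0);return s.x,s.fun
E
python3 - <<'E'
from h import *
I=dict(scene=np.load("a.npy"),top=np.load("b.npy"))
T={"yA":("yellow","collar",[386,192,412,220],[236,178,260,206]),"yB":("yellow","collar",[346,183,372,210],[259,212,280,235]),
"red":("red","cup",[147,223,176,247],[435,210,460,237]),"steel":("steel","cup",[351,164,374,182],[233,249,260,275]),
"blue":("blue","collar",[170,257,202,289],[419,153,443,180])}
for n,(k,g,bs,bt) in T.items():
    o=[("scene",outer(I["scene"],k,bs)),("top",outer(I["top"],k,bt))]
    x0=ray("top",*o[1][1][0],.02)[:2]
    x,f=locate([(c,v[0]) for c,v in o],RINGS[g],x0)
    ar=[(v[1],round(cen(hull(c,x,RINGS[g]))[1])) for c,v in o]
    each=[locate([(c,v[0])],RINGS[g],x0)[0].round(4) for c,v in o]
    print(n,x.round(4),"R",np.hypot(*x).round(3),f.round(2),"areas",ar,each)
# rod tops
for n,u in(("far",(314,182)),("near",(453,296))): 
    p=ray("top",*u,.115);print(n,p.round(3),np.hypot(*p[:2]).round(3))
a,b=I["scene"],I["top"]
A=cv2.resize(a[180:250,290:420],None,fx=6,fy=6,interpolation=cv2.INTER_CUBIC)[:, :780]
save(A,"farscene.png")
save(cv2.resize(b[160:225,285:345],None,fx=9,fy=9,interpolation=cv2.INTER_CUBIC),"fartop.png")
E
```

```text
Traceback (most recent call last):
  File "h.py", line 34, in locate
    s=least_squares(f,x0);return s.x,s.fun
  File "h.py", line 33, in <lambda>
    f=lambda x:np.concatenate([cen(hull(c,x,rings,z0))[0]-o for c,o in obs])
                                   ~~~~^^^^^^^^^^^^^^
  File "h.py", line 14, in hull
    p=[pix(cam,[xy[0]+R*np.cos(k),xy[1]+R*np.sin(k),z0+z]) for R,z in rings for k in t]
       ~~~^^^^^^^^^^^^^^^^^^^^^^^^^^^^^^^^^^^^^^^^^^^^^^^^
  File "h.py", line 4, in pix
    c=get_calibration(cam);T=np.array(c["T"]);p=np.linalg.inv(T)@np.r_[P,1]
ValueError: time passes only in moves, steps and waits
```

```bash
python3 - <<'E'
s=open("h.py").read()
s=s.replace("def pix(","CAL={c:get_calibration(c) for c in('scene','top')}\ndef pix(",1).replace("c=get_calibration(cam)","c=CAL[cam]").replace("least_squares(f,x0)","least_squares(f,x0,x_scale=.01,diff_step=1e-3)")
open("h.py","w").write(s)
E
cat > m1.py <<'E'
from h import *
I=dict(scene=np.load("a.npy"),top=np.load("b.npy"))
T={"yA":("yellow","collar",[386,192,412,220],[236,178,260,206]),"yB":("yellow","collar",[346,183,372,210],[259,212,280,235]),
"red":("red","cup",[147,223,176,247],[435,210,460,237]),"steel":("steel","cup",[351,164,374,182],[233,249,260,275]),
"blue":("blue","collar",[170,257,202,289],[419,153,443,180])}
for n,(k,g,bs,bt) in T.items():
    o=[("scene",outer(I["scene"],k,bs)),("top",outer(I["top"],k,bt))]
    x0=ray("top",*o[1][1][0],.02)[:2]
    x,f=locate([(c,v[0]) for c,v in o],RINGS[g],x0)
    ar=[(v[1],round(cen(hull(c,x,RINGS[g]))[1])) for c,v in o]
    each=[locate([(c,v[0])],RINGS[g],x0)[0].round(4) for c,v in o]
    print(n,x.round(4),"R",np.hypot(*x).round(3),f.round(2),"areas",ar,each)
for n,u in(("far",(314,182)),("near",(453,296))): 
    p=ray("top",*u,.115);print(n,p.round(3),np.hypot(*p[:2]).round(3))
a,b=I["scene"],I["top"]
save(cv2.resize(a[180:250,290:420],None,fx=6,fy=6,interpolation=cv2.INTER_CUBIC),"farscene.png")
save(cv2.resize(b[160:225,230:345],None,fx=7,fy=7,interpolation=cv2.INTER_CUBIC)[:,:800],"fartop.png")
E
python3 m1.py
```

```text
yA [0.6073 0.2701] R 0.665 [-0.34  0.46 -0.44  0.08] areas [(590, 551), (443, 412)] [array([0.606 , 0.2721]), array([0.6074, 0.2688])]
yB [0.5074 0.2147] R 0.551 [-0.32  0.55 -0.41  0.16] areas [(541, 497), (437, 405)] [array([0.5054, 0.2169]), array([0.5077, 0.2135])]
red [ 0.4399 -0.2899] R 0.527 [-0.46  0.45 -0.68  0.33] areas [(555, 519), (450, 421)] [array([ 0.4386, -0.2885]), array([ 0.4406, -0.292 ])]
steel [0.4097 0.2859] R 0.5 [-0.33  0.66 -0.39  0.16] areas [(327, 308), (457, 429)] [array([0.4069, 0.2888]), array([0.41  , 0.2847])]
blue [ 0.611  -0.2727] R 0.669 [-0.32  0.44 -0.6   0.41] areas [(923, 880), (444, 426)] [array([ 0.61  , -0.2717]), array([ 0.612 , -0.2747])]
far [0.586 0.072 0.115] 0.591
near [ 0.242 -0.236  0.115] 0.338
```

View pics/farscene.png

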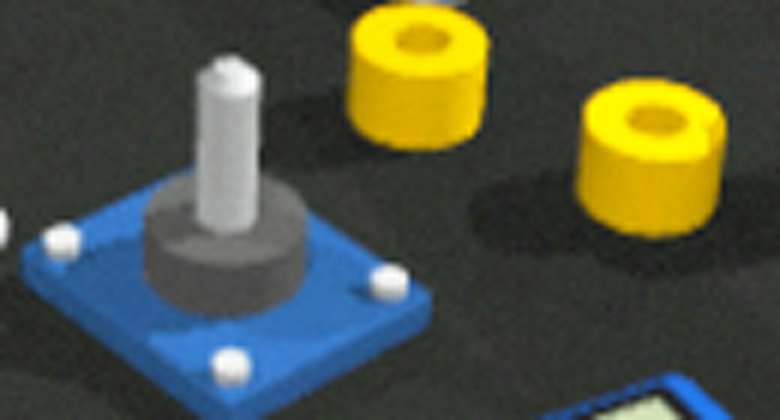

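View pics/fartop.png

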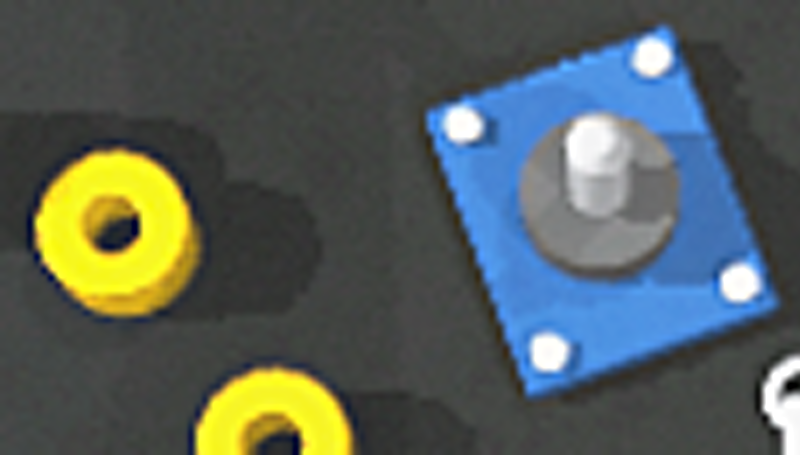

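The enlarged crops confirm the choice. Collar A, at scene (398,206) and top (247,192), is 0.665 m from the base against 0.551 m for B. The clamp at scene (328,220) and top (314,192) is 0.59 m away against 0.34 m for the near one. Next I'll measure the rod.

```bash
cat > m2.py <<'E'
from h import *
from scipy.spatial.transform import Rotation as Rn
I=dict(scene=np.load("a.npy"),top=np.load("b.npy"))
rod=[(.012,.045),(.012,.109),(.006,.115)]
W=dict(scene=(320,186,337,221),top=(307,173,322,193))
for th in(130,145,160):
  obs=[];ar=[]
  for c in I:
    h=cv2.cvtColor(I[c],cv2.COLOR_RGB2HSV);l,t,r_,b=W[c]
    m=np.zeros((400,640),np.uint8);m[t:b,l:r_]=((h[...,2]>th)&(h[...,1]<60))[t:b,l:r_]
    k=max(cv2.findContours(m,0,1)[0],key=cv2.contourArea);f=np.zeros_like(m);cv2.fillPoly(f,[cv2.convexHull(k)],1)
    y,x=np.nonzero(f);obs.append((c,np.array([x.mean(),y.mean()])));ar.append((len(x),x.min(),x.max(),y.min(),y.max()))
  x,f=locate(obs,rod,[.58,.07]);print(th,"rod",x.round(4),f.round(2),ar,[round(cen(hull(c,x,rod))[1]) for c in I],[locate([o],rod,x)[0].round(4) for o in obs])
# bolts
for c,box in(("scene",(290,195,364,253)),("top",(288,162,342,220))):
  h=cv2.cvtColor(I[c],cv2.COLOR_RGB2HSV);l,t,r_,b=box
  m=np.zeros((400,640),np.uint8);m[t:b,l:r_]=((h[...,2]>185)&(h[...,1]<70))[t:b,l:r_]
  n,_,st,ce=cv2.connectedComponentsWithStats(m)
  for i in range(1,n):
    if st[i,4]>3: print(c,"blob",st[i,4],ce[i].round(1),ray(c,*ce[i],.022).round(4)[:2])
s=r.get_state();R=Rn.from_quat(s["eef_rot"]).as_matrix();print(R.round(3))
for n,c,u in(("can","scene",(467,205)),("torch","scene",(380,153)),("meter","scene",(381,275))):print(n,ray(c,*u,0).round(3))
E
python3 m2.py
```

```text
130 rod [0.5916 0.0699] [-0.96  0.35 -1.14 -0.19] [(306, np.int64(322), np.int64(333), np.int64(189), np.int64(218)), (177, np.int64(310), np.int64(321), np.int64(176), np.int64(192))] [280, 112] [array([0.5913, 0.0726]), array([0.5906, 0.0668])]
145 rod [0.5938 0.0702] [-0.44  0.41 -0.58  0.07] [(274, np.int64(323), np.int64(332), np.int64(190), np.int64(218)), (129, np.int64(311), np.int64(320), np.int64(176), np.int64(190))] [281, 112] [array([0.5928, 0.0719]), array([0.5938, 0.0685])]
160 rod [0.5937 0.0709] [-0.31  0.56 -0.46  0.23] [(259, np.int64(323), np.int64(332), np.int64(190), np.int64(217)), (114, np.int64(311), np.int64(319), np.int64(176), np.int64(190))] [280, 112] [array([0.5919, 0.0727]), array([0.5942, 0.0696])]
scene blob 8 [329.5 195.2] [0.4867 0.137 ]
scene blob 14 [331.1 209.9] [0.5475 0.1081]
scene blob 5 [290. 217.] [0.5291 0.003 ]
scene blob 21 [299.9 219.5] [0.5493 0.0202]
scene blob 20 [354.7 226.2] [0.6328 0.1257]
scene blob 25 [328.2 240.2] [0.6512 0.0432]
top blob 23 [322.8 167.9] [0.6524 0.039 ]
top blob 20 [295.8 177.2] [0.6347 0.1212]
top blob 67 [314.  181.2] [0.6156 0.07  ]
top blob 22 [335.1 200. ] [0.5514 0.0168]
top blob 22 [307.9 209.9] [0.5329 0.0985]
top blob 17 [340.1 215.9] [0.503  0.0094]
[[-0.952  0.     0.306]
 [-0.306 -0.    -0.952]
 [-0.    -1.     0.   ]]
can [0.662 0.458 0.   ]
torch [0.313 0.416 0.   ]
meter [0.784 0.101 0.   ]
```

```bash
cat > go.py <<'E'
# prints the shift/turn to type for TCP target x y z phi(deg): phi = heading of the jaw axis
import sys
from h import *
from scipy.spatial.transform import Rotation as Rn
s=r.get_state();R=Rn.from_quat(s["eef_rot"]).as_matrix();p=np.array(s["tool_pos"])
print("t",round(s["clock"],2),"p",p.round(4),"phi",np.degrees(np.arctan2(R[1,2],R[0,2])).round(2),"tilt",R[:,1].round(4),"q",np.round(s["q"],2),"F",np.round(s["contact_force"],1),"op",round(s["opening"]*88,1))
for a in sys.argv[1:]:
    x,y,z,ph=map(float,a.split(","));f=np.radians(ph);c,q=np.cos(f),np.sin(f)
    G=np.array([[q,0,c],[-c,0,q],[0,-1,0]])
    print(a,"->",(R.T@(np.array([x,y,z])-p)).round(4),(Rn.from_matrix(R.T@G).as_rotvec()/np.pi).round(4))
E
python3 go.py .607,.270,.2,-90 .607,.27,.2,0
```

```text
t 0.6 p [ 0.1912 -0.595   0.2048] phi -72.19 tilt [ 1.e-04 -1.e-04 -1.e+00] q [ 1.29  0.69 -0.19  1.57  0.16  0.9  -0.22] F [ 0.5 -0.3  0.2] op 87.7
.607,.270,.2,-90 -> [-0.6605  0.0048 -0.6964] [-0.      0.0989 -0.    ]
.607,.27,.2,0 -> [-0.6605  0.0048 -0.6964] [-0.     -0.4011  0.    ]
```

```bash
python3 -m handwheel '[[[-0.01,0,-0.01,0,0.01,0],[-0.03,0,-0.03,0,0.03,0],[-0.055,0,-0.058,0,0.05,0],[-0.082,0,-0.087,0,0.07,0],[-0.11,0,-0.116,0,0.09,0],[-0.137,0.001,-0.145,0,0.099,0],[-0.165,0.001,-0.174,0,0.099,0],[-0.192,0.001,-0.203,0,0.099,0],[-0.22,0.001,-0.232,0,0.099,0],[-0.247,0.002,-0.261,0,0.099,0],[-0.275,0.002,-0.29,0,0.099,0],[-0.302,0.002,-0.319,0,0.099,0]]]' 1 20; python3 go.py .607,.270,.1,-90
```

```text
clock: 1.6
tool_pos: [0.382, -0.1972, 0.2031]
eef_rot: [-0.0, -0.707, 0.707, -0.0]
contact_force: [0.3, -0.3, -0.2]
opening: 1.001
t 1.6 p [ 0.382  -0.1972  0.2031] phi -90.02 tilt [ 1.e-03 -3.e-04 -1.e+00] q [ 0.41  0.45 -0.06  2.13  0.05  0.56 -1.26] F [ 0.3 -0.3 -0.2] op 88.1
.607,.270,.1,-90 -> [-0.2247  0.1032 -0.4673] [-0.0001 -0.0001 -0.0003]
```

```bash
python3 -m handwheel '[[[-0.018,0,-0.037,0,0,0],[-0.036,0,-0.074,0,0,0],[-0.054,0,-0.111,0,0,0],[-0.072,0,-0.148,0,0,0],[-0.09,0,-0.185,0,0,0],[-0.108,0,-0.222,0,0,0],[-0.126,0,-0.259,0,0,0],[-0.144,0,-0.296,0,0,0],[-0.162,0,-0.333,0,0,0],[-0.18,0,-0.37,0,0,0],[-0.196,0.02,-0.406,0,0,0],[-0.21,0.05,-0.437,0,0,0]]]'; python3 go.py .607,.270,.015,-90
```

```text
clock: 2.6
tool_pos: [0.5922, 0.2384, 0.1588]
eef_rot: [0.002, 0.709, -0.706, 0.003]
contact_force: [0.9, -0.5, 0.4]
opening: 0.999
t 2.6 p [0.5922 0.2384 0.1588] phi -89.9 tilt [ 0.0067  0.0042 -1.    ] q [-0.46  0.75  0.01  1.58 -0.01  0.8  -2.02] F [ 0.9 -0.5  0.4] op 88.0
.607,.270,.015,-90 -> [-0.0139  0.144  -0.031 ] [ 0.0013  0.0006 -0.0021]
```

```bash
python3 -m handwheel '[[[-0.012,0.02,-0.025,0,0,0],[-0.015,0.055,-0.031,0,0,0],[-0.015,0.09,-0.031,0,0,0],[-0.015,0.12,-0.031,0,0,0],[-0.015,0.137,-0.031,0,0,0],[-0.015,0.137,-0.031,0,0,0]]]' 1 15; python3 -m handwheel '[[[0,0,0,0,0,0],[0,0,0,0,0,0],[0,0,0,0,0,0],[0,0,0,0,0,0],[0,0,0,0,0,0],[0,0,0,0,0,0]]]' -1 15;python3 go.py .607,.270,.015,-90
```

```text
clock: 3.1
tool_pos: [0.6009, 0.2635, 0.0153]
eef_rot: [0.003, -0.706, 0.708, 0.003]
contact_force: [0.1, -1.4, -0.1]
opening: 0.998
clock: 3.6
tool_pos: [0.6048, 0.2649, 0.0207]
eef_rot: [0.001, 0.707, -0.707, 0.0]
contact_force: [-0.5, -0.9, -0.5]
opening: 0.57
t 3.6 p [0.6048 0.2649 0.0207] phi -90.01 tilt [ 1.3e-03  6.0e-04 -1.0e+00] q [-0.49  0.97  0.01  1.58 -0.01  0.59 -2.05] F [-0.5 -0.9 -0.5] op 50.2
.607,.270,.015,-90 -> [-0.0022  0.0057 -0.0051] [ 0.0002 -0.0001 -0.0004]
```

```bash
python3 - <<'E'
from h import *
a=snapshot("scene");b=snapshot("top")
A=cv2.resize(a[120:250,330:470],None,fx=4,fy=4);B=cv2.resize(b[120:250,190:310],None,fx=4,fy=4)
save(np.hstack([A,B])[:, :1040][:, ::1] if 0 else cv2.resize(np.hstack([A,B]),(800,400)),"g1.png")
s=r.get_state();print(s["opening"],s["tool_pos"],s["clock"])
E
```

```text
0.4816248890877923 [0.60452024 0.26481247 0.02024522] 3.7
```

View pics/g1.png

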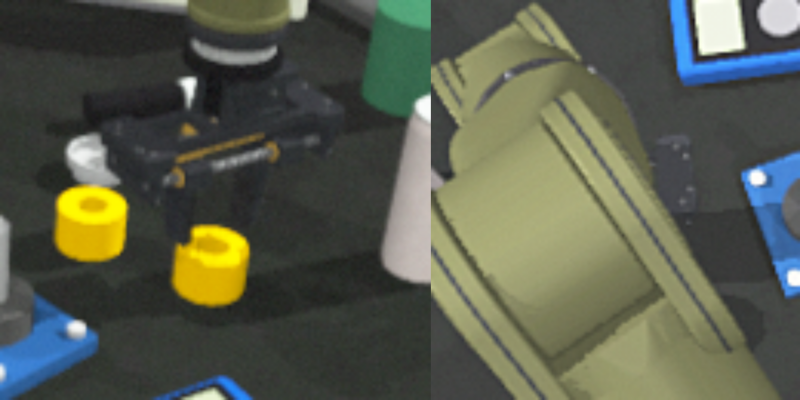

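```bash
python3 - <<'E'
from h import *
a=snapshot("scene")
l,t=330,120;k=400/ (130*4)*4*0+800/(140+120)/1
f=lambda P:(pix("scene",P)).round(1)
print("tips",f([.6045,.2648-.02,.02]),f([.6045,.2648+.02,.02]), "grasp pts z.039",f([.6045,.2448,.039]),f([.6045,.2848,.039]),"bodybot",f([.6045,.2648,.084]))
o=outer(a,"yellow",[375,185,420,222]);print(o,locate([("scene",o[0])],RINGS["collar"],[.6,.27])[0], r.get_state()["opening"])
save(cv2.resize(a[150:230,350:450],None,fx=8,fy=8,interpolation=cv2.INTER_CUBIC)[:600],"g2.png")
E
```

```text
tips [388.9 208.2] [401.7 204.2] grasp pts z.039 [389.6 202. ] [402.5 198.1] bodybot [398. 185.]
(array([397.92760943, 206.05050505]), 594) [0.60657858 0.27133937] 0.43773354458248565
```

View pics/g2.png

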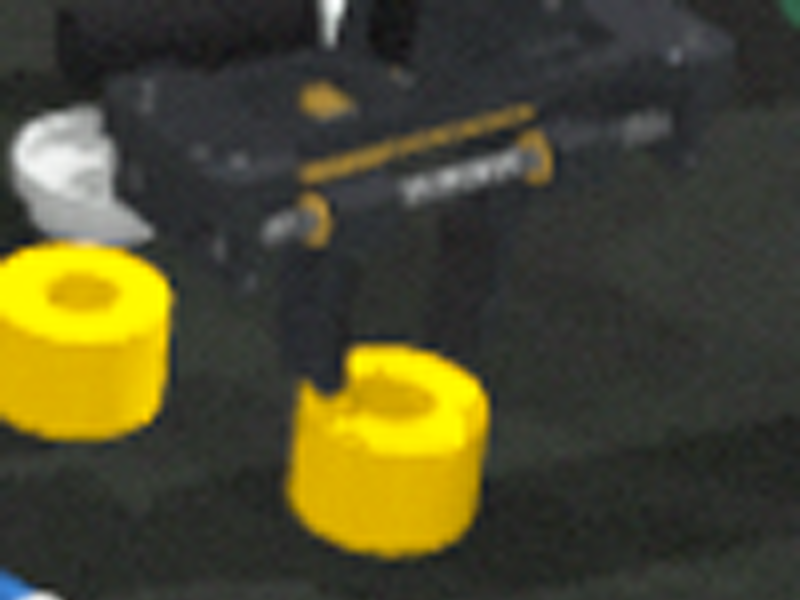

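The collar hasn't moved. The left fingertip, at crop (325,390), lies over the collar's top rim, so the tips sit higher than the reported TCP suggests. I'll probe gently for contact to find the actual tip height.

```bash
python3 -m handwheel '[[[0,0.002,0,0,0,0],[0,0.004,0,0,0,0],[0,0.004,0,0,0,0]]]' -0.1 15; python3 go.py
```

```text
clock: 4.0
tool_pos: [0.6039, 0.2645, 0.0152]
eef_rot: [0.0, -0.707, 0.707, 0.0]
contact_force: [0.7, -0.1, 0.3]
opening: 0.447
t 4.0 p [0.6039 0.2645 0.0152] phi -90.01 tilt [-8.e-04 -5.e-04 -1.e+00] q [-0.49  0.98  0.01  1.58 -0.01  0.59 -2.05] F [ 0.7 -0.1  0.3] op 39.3
```

```bash
python3 -m handwheel '[[[0,0.002,0,0,0,0],[0,0.005,0,0,0,0],[0,0.005,0,0,0,0]]]'; python3 -m handwheel '[[[0,0.002,0,0,0,0],[0,0.005,0,0,0,0],[0,0.005,0,0,0,0]]]'
```

```text
clock: 4.25
tool_pos: [0.6039, 0.2645, 0.01]
eef_rot: [0.0, -0.707, 0.707, 0.0]
contact_force: [-0.0, -0.6, -0.6]
opening: 0.453
clock: 4.5
tool_pos: [0.6046, 0.2649, 0.0066]
eef_rot: [0.0, 0.707, -0.707, 0.0]
contact_force: [-2.0, -0.1, 6.4]
opening: 0.449
```

```bash
python3 -m handwheel '[[[0,-0.02,0,0,0,0],[0,-0.04,0,0,0,0],[0,-0.05,0,0,0,0],[0,-0.05,0,0,0,0],[0,-0.05,0,0,0,0]]]' 1; python3 go.py .607,.270,.005,-90; python3 - <<'E'
from h import *
for z in(.0515,.0205):print([pix("scene",[.604,.265+d,z]).round(1) for d in(-.03,-.02,.02,.03)])
a=snapshot("scene");np.save("c.npy",a)
save(cv2.resize(a[130:230,350:450],None,fx=6,fy=6,interpolation=cv2.INTER_CUBIC),"g3.png")
print(pix("scene",[.604,.265-.05,.057+.03]),pix("scene",[.604,.265+.05,.057+.03]))
E
```

```text
clock: 4.92
tool_pos: [0.6045, 0.2648, 0.0559]
eef_rot: [0.0, 0.707, -0.707, 0.0]
contact_force: [-0.3, 0.4, 0.0]
opening: 0.808
t 4.92 p [0.6045 0.2648 0.0559] phi -90.01 tilt [ 6.e-04  3.e-04 -1.e+00] q [-0.49  0.92  0.01  1.57 -0.01  0.66 -2.05] F [-0.3  0.4  0. ] op 71.1
.607,.270,.005,-90 -> [-0.0025  0.0509 -0.0052] [ 0.0001 -0.0001 -0.0002]
[array([386.7, 198.7]), array([390. , 197.7]), array([403. , 193.9]), array([406.2, 192.9])]
[array([385.6, 208.9]), array([388.8, 207.9]), array([401.6, 204. ]), array([404.8, 203. ])]
[381.32301821 188.62735743] [414.28043356 179.18373362]
```

View pics/g3.png

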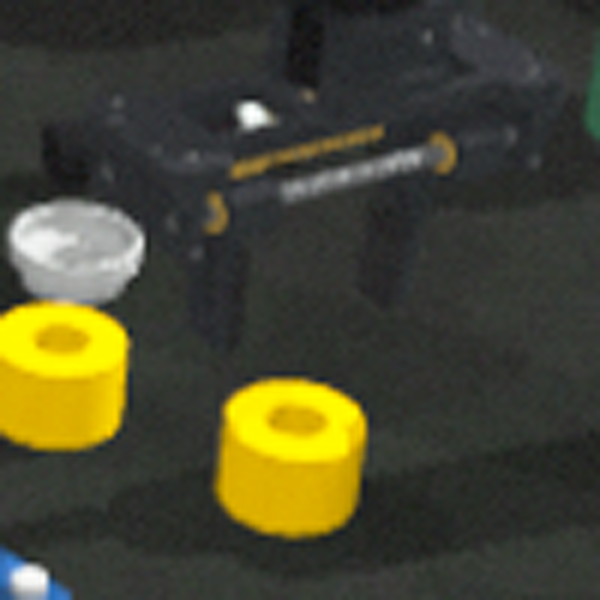

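The tips show at about (387.5,188.7) and (415,180.8). That puts the real tool roughly 31 mm above its reported z, and about 6 mm off in x and y. I'll allow for this, go lower around the collar and watch the force.

```bash
python3 -m handwheel '[[[0.003,0.02,0,0,0,0],[0.003,0.045,0,0,0,0],[0.003,0.055,0,0,0,0],[0.003,0.055,0,0,0,0]]]' 1; python3 -m handwheel '[[[0,0.006,0,0,0,0],[0,0.012,0,0,0,0],[0,0.018,0,0,0,0],[0,0.018,0,0,0,0]]]' 1;  python3 go.py
```

```text
clock: 5.3
tool_pos: [0.5982, 0.2634, -0.003]
eef_rot: [0.002, -0.706, 0.708, 0.002]
contact_force: [0.7, 0.1, -0.9]
opening: 1.001
clock: 5.63
tool_pos: [0.6009, 0.2645, -0.0179]
eef_rot: [0.0, -0.707, 0.707, 0.0]
contact_force: [0.1, 0.3, 0.5]
opening: 1.001
t 5.63 p [ 0.6009  0.2645 -0.0179] phi -90.01 tilt [-8.e-04 -5.e-04 -1.e+00] q [-0.49  1.02  0.    1.59 -0.01  0.53 -2.05] F [0.1 0.3 0.5] op 88.1
```

```bash
python3 -m handwheel '[[[0,0,0,0,0,0],[0,0,0,0,0,0],[0,0,0,0,0,0],[0,0,0,0,0,0],[0,0,0,0,0,0],[0,0,0,0,0,0]]]' -1 8;  python3 go.py
```

```text
clock: 6.13
tool_pos: [0.6017, 0.2652, -0.0167]
eef_rot: [0.0, 0.707, -0.707, 0.0]
contact_force: [-0.5, 0.7, 2.2]
opening: 0.676
t 6.13 p [ 0.6017  0.2652 -0.0167] phi -90.0 tilt [ 9.e-04  7.e-04 -1.e+00] q [-0.49  1.02  0.    1.59 -0.01  0.53 -2.05] F [-0.5  0.7  2.2] op 59.4
```

```bash
python3 -m handwheel '[[[0,0,0,0,0,0],[0,0,0,0,0,0],[0,0,0,0,0,0],[0,0,0,0,-0.038,0],[0,0,0,0,-0.076,0],[0,0,0,0,-0.114,0],[0,0,0,0,-0.152,0],[0,0,0,0,-0.19,0],[0,0,0,0,-0.228,0],[0,0,0,0,-0.266,0],[0,0,0,0,-0.304,0],[0,0,0,0,-0.342,0]]]' 1 ;  python3 -m handwheel '[[[0,0,0,0,-0.038,0],[0,0,0,0,-0.076,0],[0,0,0,0,-0.114,0],[0,0,0,0,-0.152,0],[0,0,0,0,-0.158,0],[0,0,0,0,-0.158,0]]]' 1; python3 go.py .601,.265,-.018,0
```

```text
clock: 7.13
tool_pos: [0.6013, 0.2643, -0.0174]
eef_rot: [0.364, -0.606, 0.607, -0.363]
contact_force: [-0.9, 0.3, -0.2]
opening: 0.999
clock: 7.63
tool_pos: [0.6013, 0.2643, -0.0174]
eef_rot: [-0.499, 0.501, -0.501, 0.499]
contact_force: [0.6, -0.2, -0.1]
opening: 1.001
t 7.63 p [ 0.6013  0.2643 -0.0174] phi -0.16 tilt [-4.e-04 -2.e-04 -1.e+00] q [-0.29  1.05 -0.37  1.58  0.56  0.63 -0.96] F [ 0.6 -0.2 -0.1] op 88.1
.601,.265,-.018,0 -> [-0.0007  0.0006 -0.0003] [ 0.0001 -0.0009  0.0001]
```

```bash
python3 -m handwheel '[[[0,0,0,0,0,0],[0,0,0,0,0,0],[0,0,0,0,0,0],[0,0,0,0,0,0],[0,0,0,0,0,0],[0,0,0,0,0,0]]]' -1 15;  python3 go.py .601,.265,-.018,0; python3 - <<'E'
from h import *
a=snapshot("scene")
o=outer(a,"yellow",[375,185,420,222]);print(o,locate([("scene",o[0])],RINGS["collar"],[.6,.27])[0].round(4))
E
```

```text
clock: 8.13
tool_pos: [0.6015, 0.2649, -0.0171]
eef_rot: [0.5, -0.5, 0.5, -0.5]
contact_force: [-0.3, -0.1, 0.2]
opening: 0.68
t 8.13 p [ 0.6015  0.2649 -0.0171] phi -0.03 tilt [ 4.e-04  0.e+00 -1.e+00] q [-0.29  1.04 -0.37  1.58  0.57  0.63 -0.96] F [-0.3 -0.1  0.2] op 59.9
.601,.265,-.018,0 -> [-0.0001  0.0009 -0.0005] [-0.0001 -0.0001 -0.    ]
(array([393.43271222, 206.12215321]), 483) [0.6017 0.2608]
```

```bash
python3 -m handwheel '[[[0,0,0,0,0,0],[0,0,0,0,0,0],[0,0,0,0,0,0],[0,-0.03,0,0,0,0],[0,-0.065,0,0,0,0],[0,-0.09,0,0,0,0],[0,-0.09,0,0,0,0]]]' 1;  python3 go.py; python3 - <<'E'
from h import *
a=snapshot("scene");np.save("d.npy",a)
o=outer(a,"yellow",[378,192,416,222]);print(o,locate([("scene",o[0])],RINGS["collar"],[.6,.27])[0].round(4))
b=snapshot("top");m=mask(b,"yellow");print(m[170:210,230:265].sum())
save(np.hstack([cv2.resize(a[120:230,350:460],(400,400),interpolation=2),cv2.resize(b[110:310,190:390],(400,400),interpolation=2)]),"g4.png")
E
```

```text
clock: 8.77
tool_pos: [0.6046, 0.2672, 0.0785]
eef_rot: [-0.496, 0.499, -0.501, 0.503]
contact_force: [0.3, 0.3, 0.5]
opening: 0.999
t 8.77 p [0.6046 0.2672 0.0785] phi -0.04 tilt [ 0.0083  0.0053 -1.    ] q [-0.26  0.91 -0.44  1.55  0.5   0.78 -0.91] F [0.3 0.3 0.5] op 87.9
(array([395.55149502, 205.0730897 ]), 602) [0.6002 0.2685]
181
```

View pics/g4.png

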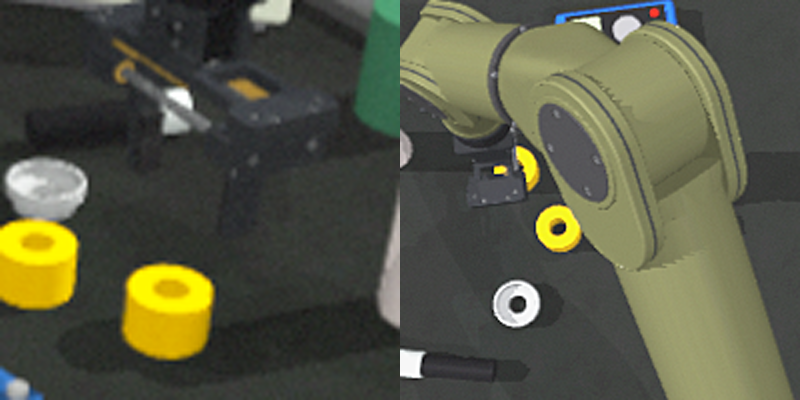

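```bash
python3 go.py .6015,.2649,-.0171,0; python3 -m handwheel '[[[0,0.035,0,0,0,0],[0,0.07,0,0,0,0],[0,0.09,0,0,0,0],[0,0.09,0,0,0,0],[0,0.09,0,0,0,0]]]' 1; python3 -m handwheel '[[[0,0,0,0,0,0],[0,0,0,0,0,0],[0,0,0,0,0,0],[0,0,0,0,0,0],[0,0,0,0,0,0]]]' -1 15;  python3 go.py .5937,.069,.15,0
```

```text
t 8.87 p [0.6019 0.2649 0.0738] phi -0.02 tilt [ 1.8e-03  7.0e-04 -1.0e+00] q [-0.26  0.92 -0.44  1.56  0.5   0.78 -0.91] F [-0.2 -0.5 -1.1] op 87.8
.6015,.2649,-.0171,0 -> [ 0.0001  0.0909 -0.0006] [-0.0006 -0.0001 -0.0002]
clock: 9.28
tool_pos: [0.5996, 0.2638, -0.0193]
eef_rot: [0.502, -0.5, 0.5, -0.499]
contact_force: [0.3, -0.3, -0.3]
opening: 1.001
clock: 9.7
tool_pos: [0.602, 0.265, -0.0161]
eef_rot: [-0.499, 0.5, -0.5, 0.5]
contact_force: [-1.4, -0.6, 4.6]
opening: 0.677
t 9.7 p [ 0.602   0.265  -0.0161] phi -0.02 tilt [ 1.5e-03  7.0e-04 -1.0e+00] q [-0.29  1.04 -0.38  1.58  0.57  0.63 -0.96] F [-1.4 -0.6  4.6] op 59.5
.5937,.069,.15,0 -> [ 0.1959 -0.1662 -0.0079] [-0.0005 -0.0001 -0.0002]
```

```bash
python3 -m handwheel '[[[0,-0.02,0,0,0,0],[0,-0.055,0,0,0,0],[0,-0.09,0,0,0,0],[0.02,-0.125,0,0,0,0],[0.05,-0.15,-0.002,0,0,0],[0.085,-0.166,-0.004,0,0,0],[0.12,-0.166,-0.006,0,0,0],[0.15,-0.166,-0.008,0,0,0],[0.18,-0.166,-0.008,0,0,0],[0.196,-0.166,-0.008,0,0,0],[0.196,-0.166,-0.008,0,0,0],[0.196,-0.166,-0.008,0,0,0]]]'; python3 go.py .5937,.069,.15,0; cat > look.py <<'E'
import sys
from h import *
a=snapshot("scene");b=snapshot("top");np.save("e.npy",a);np.save("f.npy",b)
save(np.hstack([cv2.resize(a[140:240,275:375],(400,400),interpolation=2),cv2.resize(b[120:220,264:364],(400,400),interpolation=2)]),sys.argv[1])
E
python3 look.py g5.png
```

```text
clock: 10.7
tool_pos: [0.5933, 0.0677, 0.149]
eef_rot: [0.499, -0.501, 0.501, -0.499]
contact_force: [0.2, 0.1, -1.1]
opening: 0.679
t 10.7 p [0.5933 0.0677 0.149 ] phi -0.14 tilt [ 1.e-04 -2.e-04 -1.e+00] q [ 0.1   0.76 -0.51  1.7   0.48  0.81 -0.64] F [ 0.2  0.1 -1.1] op 59.8
.5937,.069,.15,0 -> [-0.0013 -0.001   0.0004] [-0.     -0.0008  0.0001]
```

View pics/g5.png

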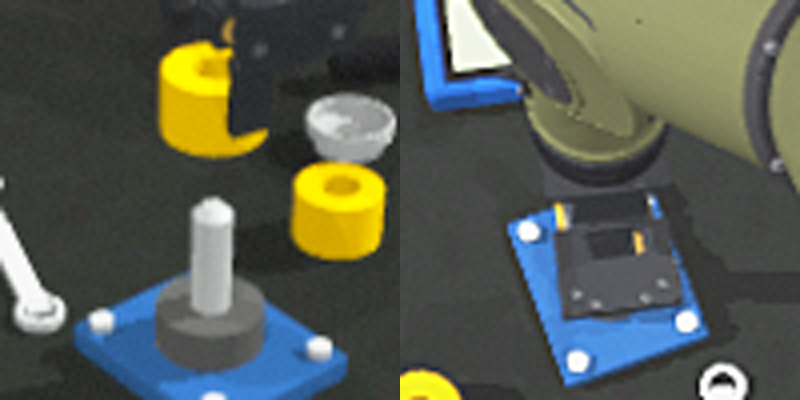

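```bash
python3 go.py; python3 - <<'E'
from h import *
a=np.load("e.npy");m=mask(a,"yellow")[140:183,300:345];y,x=np.nonzero(m);print("obs",x.min()+300,x.max()+300,y.min()+140,y.max()+140)
def ext(p,z):
    h=hull("scene",p,RINGS["collar"],z).reshape(-1,2);return h.min(0)[0],h.max(0)[0],h[:,1].min(),h[:,1].max()
for z in(.160,.166,.172):print(z,np.round(ext((.5922,.0716),z),1))
# reference: same extremes for the free collar on the table in d.npy
d=np.load("d.npy");m=mask(d,"yellow")[192:222,380:414];y,x=np.nonzero(m);print("ref obs",x.min()+380,x.max()+380,y.min()+192,y.max()+192,"model",np.round(ext((.6002,.2685),0),1))
# columnwise bottom edge / left edge profile
mm=mask(a,"yellow");print([(u,int(np.nonzero(mm[140:183,u])[0].max()+140)) for u in range(316,342,2) if mm[140:183,u].any()])
E
```

```text
t 10.8 p [0.5932 0.0708 0.1491] phi 0.1 tilt [ 5.0e-04  1.7e-03 -1.0e+00] q [ 0.09  0.76 -0.51  1.7   0.48  0.81 -0.64] F [-0.2 -0.1 -0.2] op 59.8
obs 314 341 145 179
0.16 [314.8 342.2 151.8 180.8]
0.166 [314.8 342.3 149.4 178.5]
0.172 [314.9 342.4 147.  176.1]
ref obs 383 408 192 218 model [383.1 408.2 192.1 218.1]
[(316, 175), (318, 176), (320, 177), (322, 178), (324, 178), (326, 179), (328, 179), (330, 179), (332, 179), (334, 178), (336, 178), (338, 177), (340, 175)]
```

```bash
cat > edge.py <<'E'
from h import *
def sub(line,up):   # first crossing to 50% along a 1-D yellow-ness profile
    line=np.asarray(line,float);th=(line.max()+line.min())/2
    i=np.nonzero(line>th)[0];i=i[0] if up else i[-1]
    j=i-1 if up else i+1
    return i+(j-i)*(line[i]-th)/(line[i]-line[j])
def edges(img,rows,cols,u0,v0,u1,v1):
    g=img[...,0].astype(float)-img[...,2]
    L=[("l",v,u0+sub(g[v,u0:u1],True)) for v in rows];B=[("b",u,v0+sub(g[v0:v1,u],False)) for u in cols]
    return L+B
def model(cam,p,z,pts,rings):
    h=np.round(hull(cam,p,rings,z).reshape(-1,2)*64)/64;h=np.vstack([h,h[:1]]);o=[]
    for k,c,_ in pts:
        ax=1 if k in"lr" else 0;w=[]
        for A,Bq in zip(h[:-1],h[1:]):
            if (A[ax]-c)*(Bq[ax]-c)<=0 and A[ax]!=Bq[ax]:
                t=(c-A[ax])/(Bq[ax]-A[ax]);w.append((A+t*(Bq-A))[1-ax])
        o.append((min(w) if k=="l" else max(w)) if w else 1e3)
    return np.array(o)
def fit(cam,pts,z,x0,rings):
    f=lambda x:np.clip(model(cam,x,z,pts,rings)-[p[2] for p in pts],-3,3)
    s=least_squares(f,x0,x_scale=.01,diff_step=2e-3,loss="soft_l1");return s.x.round(4),np.round(np.sqrt(np.mean(s.fun**2)),2)
E
python3 - <<'E'
from edge import *
a=np.load("e.npy");d=np.load("d.npy");a0=np.load("a.npy")
C=RINGS["collar"]
print("ref table",fit("scene",edges(d,range(199,212),range(386,406,2),374,200,396,226),0,[.6,.268],C))
print("ref table0",fit("scene",edges(a0,range(199,212),range(389,408,2),376,200,398,226),0,[.606,.272],C))
for z in(.163,.166,.169):
    print(z,fit("scene",edges(a,range(156,172),range(318,339,2),306,165,324,190),z,[.592,.07],C))
# rod: left and right edges
for n,img in(("before",a0),("now",a)):
  g=img.astype(float).sum(2)/3;pts=[]
  for v in range(195,214):
    pts+=[("l",v,316+sub(g[v,316:329],True)),("b2",v,327+sub(g[v,327:340],False))]
  P=[(k if k=="l" else "r",v,u) for k,v,u in pts]
  mid=np.mean([p[2] for p in P]);w=np.mean([p[2] for p in P if p[0]=="r"])-np.mean([p[2] for p in P if p[0]=="l"])
  rod=[(.012,.045),(.012,.109)]
  s=least_squares(lambda y:np.mean(model("scene",(.5925,y[0]),0,P,rod))-mid,[.07],x_scale=.01,diff_step=1e-3)
  print(n,"rod y (x=.5925)",s.x.round(4),"width",w.round(2))
E
python3 go.py
```

```text
ref table (array([0.6   , 0.2693]), np.float64(0.16))
ref table0 (array([0.6052, 0.2735]), np.float64(0.2))
0.163 (array([0.5886, 0.0724]), np.float64(0.07))
0.166 (array([0.593 , 0.0701]), np.float64(0.07))
0.169 (array([0.5974, 0.0678]), np.float64(0.07))
before rod y (x=.5925) [0.0718] width 10.38
now rod y (x=.5925) [0.0718] width 10.36
t 10.8 p [0.5932 0.0708 0.1491] phi 0.1 tilt [ 5.0e-04  1.7e-03 -1.0e+00] q [ 0.09  0.76 -0.51  1.7   0.48  0.81 -0.64] F [-0.2 -0.1 -0.2] op 59.8
```

```bash
python3 -m handwheel '[[[-0.0014,0.015,0,0,0,0],[-0.0014,0.035,0,0,0,0],[-0.0014,0.046,0,0,0,0],[-0.0014,0.05,0,0,0,0],[-0.0014,0.053,0,0,0,0],[-0.0014,0.053,0,0,0,0]]]';python3 go.py; python3 -m handwheel '[[[0,0.002,0,0,0,0],[0,0.004,0,0,0,0],[0,0.004,0,0,0,0]]]';python3 go.py
```

```text
clock: 11.3
tool_pos: [0.5932, 0.0709, 0.0957]
eef_rot: [0.5, -0.5, 0.5, -0.5]
contact_force: [0.5, -0.4, -1.6]
opening: 0.682
t 11.3 p [0.5932 0.0709 0.0957] phi 0.04 tilt [-3.e-04  3.e-04 -1.e+00] q [ 0.06  0.83 -0.46  1.74  0.53  0.7  -0.68] F [ 0.5 -0.4 -1.6] op 60.0
clock: 11.55
tool_pos: [0.5935, 0.0701, 0.092]
eef_rot: [0.5, -0.5, 0.5, -0.5]
contact_force: [0.2, 0.1, -1.7]
opening: 0.682
t 11.55 p [0.5935 0.0701 0.092 ] phi -0.02 tilt [ 5.e-04 -1.e-04 -1.e+00] q [ 0.06  0.83 -0.46  1.74  0.54  0.7  -0.69] F [ 0.2  0.1 -1.7] op 60.0
```

```bash
python3 -m handwheel '[[[0,0.002,0,0,0,0],[0,0.004,0,0,0,0],[0,0.006,0,0,0,0],[0,0.006,0,0,0,0]]]';python3 -m handwheel '[[[0,0.003,0,0,0,0],[0,0.006,0,0,0,0],[0,0.009,0,0,0,0],[0,0.009,0,0,0,0]]]'
```

```text
clock: 11.88
tool_pos: [0.593, 0.07, 0.0854]
eef_rot: [-0.5, 0.5, -0.5, 0.5]
contact_force: [-1.0, 0.4, -1.0]
opening: 0.678
clock: 12.22
tool_pos: [0.5928, 0.07, 0.076]
eef_rot: [0.5, -0.5, 0.5, -0.5]
contact_force: [-0.1, 0.3, -1.5]
opening: 0.679
```

```bash
python3 -m handwheel '[[[0,0.008,0,0,0,0],[0,0.018,0,0,0,0],[0,0.028,0,0,0,0],[0,0.036,0,0,0,0],[0,0.041,0,0,0,0],[0,0.041,0,0,0,0]]]';python3 go.py; python3 -m handwheel '[[[0,0.002,0,0,0,0],[0,0.004,0,0,0,0],[0,0.004,0,0,0,0]]]'
```

```text
clock: 12.72
tool_pos: [0.5923, 0.07, 0.0342]
eef_rot: [0.501, -0.5, 0.499, -0.499]
contact_force: [-0.1, -0.6, -2.0]
opening: 0.678
t 12.72 p [0.5923 0.07   0.0342] phi 0.01 tilt [-2.4e-03 -5.0e-04 -1.0e+00] q [ 0.03  0.92 -0.4   1.76  0.6   0.59 -0.74] F [-0.1 -0.6 -2. ] op 59.7
clock: 12.97
tool_pos: [0.5934, 0.0701, 0.0318]
eef_rot: [0.5, -0.5, 0.5, -0.5]
contact_force: [0.5, -0.4, -1.1]
opening: 0.678
```

```bash
python3 -m handwheel '[[[0,0.001,0,0,0,0],[0,0.002,0,0,0,0],[0,0.002,0,0,0,0]]]'; python3 -m handwheel '[[[0,0.001,0,0,0,0],[0,0.002,0,0,0,0],[0,0.002,0,0,0,0]]]'
```

```text
clock: 13.22
tool_pos: [0.5934, 0.0702, 0.0298]
eef_rot: [0.5, -0.5, 0.5, -0.5]
contact_force: [-0.6, 0.4, -1.2]
opening: 0.677
clock: 13.47
tool_pos: [0.5935, 0.0701, 0.0289]
eef_rot: [0.5, -0.5, 0.5, -0.5]
contact_force: [-1.9, -1.0, 7.2]
opening: 0.679
```

```bash
python3 -m handwheel '[[[0,0,0,0,0,0],[0,0,0,0,0,0],[0,0,0,0,0,0],[0,0,0,0,0,0],[0,-0.02,0,0,0,0],[0,-0.05,0,0,0,0],[0,-0.085,0,0,0,0],[0,-0.1,0,0,0,0],[0.02,-0.1,-0.008,0,0,0],[0.055,-0.1,-0.023,0,0,0],[0.09,-0.1,-0.038,0,0,0],[0.125,-0.1,-0.053,0,0,0]]]' 1; python3 go.py .440,-.291,.1,0;python3 - <<'E'
from edge import *
a=snapshot("scene");np.save("s1.npy",a)
o=outer(a,"yellow",[308,190,350,225]);print(o,locate([("scene",o[0])],RINGS["collar"],[.59,.07],.045)[0].round(4))
print(fit("scene",edges(a,range(201,211),range(318,339,2),304,205,327,232),.045,[.592,.07],RINGS["collar"]))
E
```

```text
clock: 14.47
tool_pos: [0.5397, -0.0559, 0.1279]
eef_rot: [-0.5, 0.5, -0.5, 0.5]
contact_force: [0.1, -1.0, -0.0]
opening: 0.997
t 14.47 p [ 0.5397 -0.0559  0.1279] phi 0.06 tilt [ 4.e-04 -1.e-04 -1.e+00] q [ 0.32  0.73 -0.5   1.88  0.54  0.67 -0.51] F [ 0.1 -1.  -0. ] op 87.7
.440,-.291,.1,0 -> [ 0.235   0.0279 -0.0999] [-0.0001  0.0003  0.    ]
(array([327.85692996, 208.49329359]), 671) [0.5922 0.0734]
(array([0.5917, 0.074 ]), np.float64(0.2))
```

The collar is home: contact came at the expected height, and the camera fit at seat height agrees. Next is the red cup.

```bash
python3 -m handwheel '[[[0.035,0,-0.015,0,0,0],[0.07,0,-0.03,0,0,0],[0.105,0,-0.045,0,0,0],[0.14,0,-0.06,0,0,0],[0.175,0.02,-0.075,0,0,0],[0.21,0.045,-0.09,0,0,0],[0.235,0.08,-0.1,0,0,0],[0.235,0.11,-0.1,0,0,0],[0.235,0.135,-0.1,0,0,0],[0.235,0.146,-0.1,0,0,0],[0.235,0.146,-0.1,0,0,0]]]' 1; python3 go.py .440,-.291,-.024,0
```

```text
clock: 15.43
tool_pos: [0.4388, -0.289, -0.0208]
eef_rot: [-0.501, 0.501, -0.499, 0.499]
contact_force: [0.3, -0.9, 0.6]
opening: 1.001
t 15.43 p [ 0.4388 -0.289  -0.0208] phi 0.0 tilt [-0.004   0.0019 -1.    ] q [ 0.67  0.95 -0.29  1.99  0.83  0.32 -0.3 ] F [ 0.3 -0.9  0.6] op 88.1
.440,-.291,-.024,0 -> [0.002  0.0032 0.0012] [ 0.0013  0.     -0.0006]
```

```bash
python3 -m handwheel '[[[0.001,0.003,0,0,0,0],[0.001,0.005,0,0,0,0],[0.001,0.005,0,0,0,0]]]' 1; python3 -m handwheel '[[[0,0,0,0,0,0],[0,0,0,0,0,0],[0,0,0,0,0,0],[0,0,0,0,0,0],[0,0,0,0,0,0]]]' -1 20;python3 go.py .440,-.291,-.024,0
```

```text
clock: 15.68
tool_pos: [0.441, -0.2911, -0.0225]
eef_rot: [0.5, -0.5, 0.501, -0.5]
contact_force: [-0.2, -0.9, 0.2]
opening: 1.0
clock: 16.1
tool_pos: [0.4403, -0.291, -0.0228]
eef_rot: [0.5, -0.5, 0.5, -0.5]
contact_force: [0.3, -0.8, 3.7]
opening: 0.721
t 16.1 p [ 0.4403 -0.291  -0.0228] phi -0.01 tilt [ 4.e-04 -5.e-04 -1.e+00] q [ 0.67  0.96 -0.28  1.99  0.83  0.32 -0.31] F [ 0.3 -0.8  3.7] op 63.5
.440,-.291,-.024,0 -> [-0.      0.0012 -0.0003] [-0.0001 -0.0001  0.0002]
```

```bash
python3 -m handwheel '[[[0,-0.02,0,0,0,0],[0,-0.055,0,0,0,0],[-0.015,-0.09,0.006,0,0,0],[-0.045,-0.12,0.019,0,0,0],[-0.08,-0.145,0.034,0,0,0],[-0.117,-0.163,0.05,0,0,0],[-0.154,-0.163,0.065,0,0,0],[-0.191,-0.163,0.081,0,0,0],[-0.228,-0.163,0.097,0,0,0],[-0.265,-0.163,0.112,0,0,0],[-0.302,-0.163,0.128,0,0,0],[-0.332,-0.163,0.141,0,0,0]]]'; python3 -m handwheel '[[[-0.022,0,0.009,0,0,0],[-0.029,0,0.012,0,0,0],[-0.029,0,0.012,0,0,0],[-0.029,0,0.012,0,0,0]]]'; python3 look.py g6.png; python3 go.py .5934,.070,.14,0
```

```text
clock: 17.1
tool_pos: [0.5816, 0.0451, 0.1397]
eef_rot: [-0.5, 0.5, -0.499, 0.501]
contact_force: [1.0, 0.8, -2.1]
opening: 0.723
clock: 17.43
tool_pos: [0.5923, 0.0685, 0.1391]
eef_rot: [0.501, -0.5, 0.5, -0.499]
contact_force: [0.1, -0.5, -3.2]
opening: 0.719
t 17.53 p [0.5923 0.0669 0.1392] phi -0.18 tilt [-0.0019 -0.0028 -1.    ] q [ 0.1   0.77 -0.51  1.71  0.5   0.8  -0.65] F [ 0.7 -0.4 -2.3] op 63.1
.5934,.070,.14,0 -> [-0.0031 -0.0008  0.001 ] [ 0.0006 -0.001   0.0009]
```

View pics/g6.png

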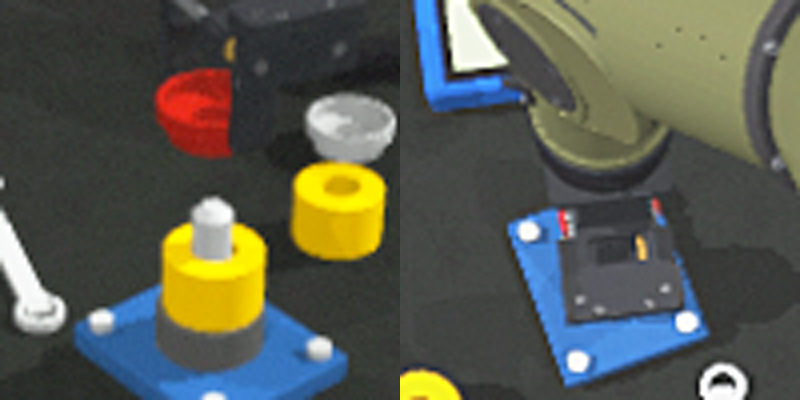

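```bash
cat > cup.py <<'E'
import sys
from edge import *
a=snapshot("scene");np.save(sys.argv[1]+".npy",a)
K=sys.argv[1]
g=mask(a,"red") if K=="red" else None
img=a.astype(float)
G=img[...,0]-img[...,1] if K=="red" else img.min(2)
l,t=300,140
def lft(v):return l+sub(G[v,l:327],True)
ys=range(158,176)
print([(v,round(lft(v),1)) for v in ys])
print([(u,round(160+sub(G[160:190,u],False),1)) for u in range(318,333)])
z=float(sys.argv[2])
C=[(.032,.012),(.032,.024)]
pts=[("l",v,lft(v)) for v in range(160,166)];hub=[("b",u,160+sub(G[160:190,u],False)) for u in range(325,331)]
f=lambda x:np.r_[np.clip(model("scene",x,z,pts,C)-[p[2] for p in pts],-3,3),np.clip(model("scene",x,z,hub,[(.025,0)])-[p[2] for p in hub],-3,3)]
s=least_squares(f,[.592,.0715],x_scale=.01,diff_step=2e-3,loss="soft_l1");print(s.x.round(4),s.fun.round(2))
E
python3 cup.py red .163; python3 go.py
```

```text
[(158, np.float64(318.8)), (159, np.float64(317.0)), (160, np.float64(315.2)), (161, np.float64(314.2)), (162, np.float64(313.6)), (163, np.float64(313.1)), (164, np.float64(313.0)), (165, np.float64(313.0)), (166, np.float64(313.1)), (167, np.float64(313.3)), (168, np.float64(313.4)), (169, np.float64(313.6)), (170, np.float64(313.8)), (171, np.float64(314.5)), (172, np.float64(315.2)), (173, np.float64(316.1)), (174, np.float64(316.4)), (175, np.float64(316.5))]
[(318, np.float64(176.0)), (319, np.float64(176.3)), (320, np.float64(176.7)), (321, np.float64(177.3)), (322, np.float64(177.6)), (323, np.float64(177.9)), (324, np.float64(178.1)), (325, np.float64(178.3)), (326, np.float64(178.2)), (327, np.float64(178.5)), (328, np.float64(178.7)), (329, np.float64(178.6)), (330, np.float64(178.7)), (331, np.float64(178.5)), (332, np.float64(178.8))]
[0.592  0.0696] [-0.17 -0.13 -0.12  0.09  0.21  0.12  0.15  0.3   0.12 -0.1  -0.01 -0.15]
t 17.58 p [0.5925 0.067  0.1394] phi -0.19 tilt [-0.0014 -0.0024 -1.    ] q [ 0.1   0.77 -0.51  1.71  0.5   0.8  -0.65] F [ 0.1 -0.9 -2.6] op 63.3
```

```bash
python3 -m handwheel '[[[-0.0025,0.01,0.001,0,0,0],[-0.0025,0.025,0.001,0,0,0],[-0.0025,0.038,0.001,0,0,0],[-0.0025,0.046,0.001,0,0,0],[-0.0025,0.049,0.001,0,0,0],[-0.0025,0.049,0.001,0,0,0]]]'; python3 go.py; python3 -m handwheel '[[[0,0.002,0,0,0,0],[0,0.004,0,0,0,0],[0,0.004,0,0,0,0]]]'; python3 go.py .5933,.07,.1,0
```

```text
clock: 18.08
tool_pos: [0.5936, 0.072, 0.0898]
eef_rot: [-0.5, 0.5, -0.5, 0.499]
contact_force: [0.6, 0.5, -3.2]
opening: 0.72
t 18.08 p [0.5936 0.072  0.0898] phi -0.04 tilt [-1.8e-03 -6.0e-04 -1.0e+00] q [ 0.06  0.84 -0.47  1.74  0.55  0.7  -0.7 ] F [ 0.6  0.5 -3.2] op 63.3
clock: 18.33
tool_pos: [0.5944, 0.0725, 0.087]
eef_rot: [0.5, -0.5, 0.5, -0.5]
contact_force: [-0.2, 0.8, -2.0]
opening: 0.718
t 18.33 p [0.5944 0.0725 0.087 ] phi -0.02 tilt [ 4.e-04 -3.e-04 -1.e+00] q [ 0.06  0.84 -0.47  1.74  0.55  0.69 -0.7 ] F [-0.2  0.8 -2. ] op 63.1
.5933,.07,.1,0 -> [ 0.0025 -0.013  -0.0011] [-0.0001 -0.0001  0.0001]
```

```bash
python3 -m handwheel '[[[0.002,0,-0.0008,0,0,0],[0.0022,0.002,-0.0008,0,0,0],[0.0022,0.004,-0.0008,0,0,0],[0.0022,0.004,-0.0008,0,0,0]]]';  python3 -m handwheel '[[[0,0.002,0,0,0,0],[0,0.004,0,0,0,0],[0,0.004,0,0,0,0]]]'; python3 go.py .5933,.07,.062,0
```

```text
clock: 18.67
tool_pos: [0.5933, 0.0703, 0.0825]
eef_rot: [-0.5, 0.5, -0.5, 0.5]
contact_force: [0.1, -0.3, -2.5]
opening: 0.716
clock: 18.92
tool_pos: [0.5932, 0.0704, 0.0783]
eef_rot: [0.5, -0.5, 0.5, -0.5]
contact_force: [0.5, -1.0, -3.2]
opening: 0.719
t 18.92 p [0.5932 0.0704 0.0783] phi -0.0 tilt [-7.e-04 -3.e-04 -1.e+00] q [ 0.06  0.86 -0.46  1.75  0.56  0.68 -0.71] F [ 0.5 -1.  -3.2] op 63.3
.5933,.07,.062,0 -> [0.0004 0.0163 0.0001] [ 0.0002 -0.      0.0001]
```

Underside is about 101 mm up and on the rod with no side force, so I'll keep lowering.

```bash
python3 -m handwheel '[[[0,0.004,0,0,0,0],[0,0.008,0,0,0,0],[0,0.012,0,0,0,0],[0,0.013,0,0,0,0],[0,0.013,0,0,0,0]]]';  python3 -m handwheel '[[[0,0.001,0,0,0,0],[0,0.002,0,0,0,0],[0,0.002,0,0,0,0]]]'; python3 -m handwheel '[[[0,0.001,0,0,0,0],[0,0.002,0,0,0,0],[0,0.002,0,0,0,0]]]'
```

```text
clock: 19.33
tool_pos: [0.5931, 0.0703, 0.0652]
eef_rot: [0.5, -0.5, 0.5, -0.5]
contact_force: [0.4, 0.7, -2.1]
opening: 0.726
clock: 19.58
tool_pos: [0.5935, 0.0704, 0.0637]
eef_rot: [0.5, -0.5, 0.5, -0.5]
contact_force: [-0.4, -0.6, -2.6]
opening: 0.719
clock: 19.83
tool_pos: [0.5937, 0.0704, 0.0623]
eef_rot: [0.5, -0.5, 0.5, -0.5]
contact_force: [-0.3, 0.2, 2.0]
opening: 0.717
```

```bash
python3 -c "
from h import *
print(ray('top',237,293,.018),ray('top',237,288,.03))"; python3 -m handwheel '[[[0,0,0,0,0,0],[0,0,0,0,0,0],[0,0,0,0,0,0],[0,0,0,0,0,0],[0,-0.02,0,0,0,0],[0,-0.045,0,0,0,0],[0,-0.063,0,0,0,0],[-0.015,-0.065,-0.012,0,0,0],[-0.04,-0.065,-0.034,0,0,0],[-0.068,-0.065,-0.058,0,0,0],[-0.096,-0.065,-0.082,0,0,0],[-0.124,-0.065,-0.106,0,0,0]]]' 1; python3 go.py .4097,.2843,-.02,0; python3 - <<'E'
from h import *
a=snapshot("scene");np.save("s2.npy",a)
o=outer(a,"red",[305,170,350,205]);print(o,locate([("scene",o[0])],RINGS["cup"],[.59,.07],.085)[0].round(4))
o=outer(a,"yellow",[308,190,350,225]);print(o)
E
```

```text
[0.32717878 0.32255852 0.018     ] [0.33998607 0.3190598  0.03      ]
clock: 20.83
tool_pos: [0.4866, 0.1954, 0.127]
eef_rot: [-0.499, 0.5, -0.5, 0.5]
contact_force: [0.1, 0.4, 0.7]
opening: 1.002
t 20.83 p [0.4866 0.1954 0.127 ] phi -0.06 tilt [ 5.e-04  5.e-04 -1.e+00] q [-0.19  0.71 -0.46  1.94  0.52  0.62 -0.99] F [0.1 0.4 0.7] op 88.2
.4097,.2843,-.02,0 -> [-0.0887  0.147  -0.077 ] [-0.0002 -0.0004 -0.0002]
(array([328.118, 195.592]), 500) [0.5902 0.0742]
(array([327.86909091, 210.80909091]), 550)
```

```bash
python3 -m handwheel '[[[-0.028,0,-0.024,0,0,0],[-0.056,0,-0.048,0,0,0],[-0.08,0.01,-0.07,0,0,0],[-0.0893,0.035,-0.0775,0,0,0],[-0.0893,0.065,-0.0775,0,0,0],[-0.0893,0.1,-0.0775,0,0,0],[-0.0893,0.13,-0.0775,0,0,0],[-0.0893,0.144,-0.0775,0,0,0],[-0.0893,0.147,-0.0775,0,0,0],[-0.0893,0.147,-0.0775,0,0,0],[-0.0893,0.147,-0.0775,0,0,0]]]' 1; python3 go.py .4097,.2843,-.02,0
```

```text
clock: 21.8
tool_pos: [0.4105, 0.2841, -0.0196]
eef_rot: [-0.5, 0.5, -0.5, 0.5]
contact_force: [0.1, -0.1, -0.4]
opening: 0.999
t 21.8 p [ 0.4105  0.2841 -0.0196] phi -0.01 tilt [ 8.e-04  7.e-04 -1.e+00] q [-0.61  0.93 -0.14  2.08  0.7   0.18 -1.39] F [ 0.1 -0.1 -0.4] op 87.9
.4097,.2843,-.02,0 -> [-0.0002  0.0004 -0.0008] [-0.0002 -0.0001 -0.0002]
```

```bash
python3 -m handwheel '[[[0,0,0,0,0,0],[0,0,0,0,0,0],[0,0,0,0,0,0],[0,0,0,0,0,0],[0,0,0,0,0,0],[0,0,0,0,0,0]]]' -1 20; python3 go.py .5934,.070,.14,0;python3 -m handwheel '[[[0,-0.02,0,0,0,0],[0,-0.055,0,0,0,0],[0.008,-0.09,0.007,0,0,0],[0.025,-0.12,0.022,0,0,0],[0.05,-0.145,0.043,0,0,0],[0.078,-0.16,0.067,0,0,0],[0.106,-0.16,0.091,0,0,0],[0.134,-0.16,0.115,0,0,0],[0.162,-0.16,0.139,0,0,0],[0.19,-0.16,0.163,0,0,0],[0.207,-0.16,0.177,0,0,0],[0.214,-0.16,0.183,0,0,0]]]'; python3 go.py .5934,.070,.14,0
```

```text
clock: 22.3
tool_pos: [0.4104, 0.2839, -0.0195]
eef_rot: [-0.499, 0.5, -0.5, 0.5]
contact_force: [-0.1, -0.9, 6.2]
opening: 0.723
t 22.3 p [ 0.4104  0.2839 -0.0195] phi -0.03 tilt [ 1.e-03  6.e-04 -1.e+00] q [-0.61  0.93 -0.14  2.08  0.7   0.18 -1.39] F [-0.1 -0.9  6.2] op 63.6
.5934,.070,.14,0 -> [ 0.2137 -0.1594  0.1833] [-0.0003 -0.0002 -0.0002]
clock: 23.3
tool_pos: [0.5948, 0.064, 0.139]
eef_rot: [0.499, -0.501, 0.503, -0.497]
contact_force: [0.1, 0.6, -1.7]
opening: 0.727
t 23.3 p [0.5948 0.064  0.139 ] phi -0.42 tilt [ 2.0e-04 -3.3e-03 -1.0e+00] q [ 0.11  0.78 -0.53  1.7   0.52  0.81 -0.67] F [ 0.1  0.6 -1.7] op 63.9
.5934,.070,.14,0 -> [-0.006  -0.001  -0.0015] [-0.0001 -0.0023  0.001 ]
```

```bash
python3 -m handwheel '[[[0,0,0,0,0,0],[0,0,0,0,0,0],[0,0,0,0,0,0],[0,0,0,0,0,0],[0,0,0,0,0,0],[0,0,0,0,0,0]]]'; python3 cup.py steel .160; python3 go.py .5934,.070,.14,0
```

```text
clock: 23.8
tool_pos: [0.5924, 0.071, 0.14]
eef_rot: [0.5, -0.5, 0.499, -0.5]
contact_force: [0.4, 0.7, -1.8]
opening: 0.725
[(158, np.float64(322.2)), (159, np.float64(319.8)), (160, np.float64(317.9)), (161, np.float64(317.0)), (162, np.float64(316.0)), (163, np.float64(315.3)), (164, np.float64(315.0)), (165, np.float64(314.9)), (166, np.float64(315.1)), (167, np.float64(315.2)), (168, np.float64(315.5)), (169, np.float64(315.6)), (170, np.float64(315.8)), (171, np.float64(316.0)), (172, np.float64(316.5)), (173, np.float64(317.6)), (174, np.float64(318.2)), (175, np.float64(318.4))]
t 23.85 p [0.5926 0.0706 0.1399] phi 0.07 tilt [-1.e-04 -0.e+00 -1.e+00] q [ 0.11  0.78 -0.54  1.71  0.52  0.8  -0.67] F [-0.2 -0.3 -2.3] op 63.7
.5934,.070,.14,0 -> [ 0.0006 -0.0001  0.0008] [0.     0.0004 0.    ]Traceback (most recent call last):
  File "cup.py", line 12, in <module>
    print([(u,round(160+sub(G[160:190,u],False),1)) for u in range(318,333)])
                        ~~~^^^^^^^^^^^^^^^^^^^^
  File "edge.py", line 6, in sub
    return i+(j-i)*(line[i]-th)/(line[i]-line[j])
                                         ~~~~^^^
IndexError: index 30 is out of bounds for axis 0 with size 30
```

```bash
sed -e 's/160:190/160:184/g' -e 's/a=snapshot("scene");np.save(sys.argv\[1\]+".npy",a)/a=np.load("steel.npy")/' cup.py > cup2.py; python3 cup2.py steel .160 | tail -3
```

```text
[(158, np.float64(322.2)), (159, np.float64(319.8)), (160, np.float64(317.9)), (161, np.float64(317.0)), (162, np.float64(316.0)), (163, np.float64(315.3)), (164, np.float64(315.0)), (165, np.float64(314.9)), (166, np.float64(315.1)), (167, np.float64(315.2)), (168, np.float64(315.5)), (169, np.float64(315.6)), (170, np.float64(315.8)), (171, np.float64(316.0)), (172, np.float64(316.5)), (173, np.float64(317.6)), (174, np.float64(318.2)), (175, np.float64(318.4))]
[(318, np.float64(172.5)), (319, np.float64(174.8)), (320, np.float64(174.8)), (321, np.float64(176.1)), (322, np.float64(176.9)), (323, np.float64(177.3)), (324, np.float64(178.0)), (325, np.float64(178.1)), (326, np.float64(178.5)), (327, np.float64(178.6)), (328, np.float64(178.7)), (329, np.float64(178.9)), (330, np.float64(178.9)), (331, np.float64(179.0)), (332, np.float64(179.2))]
[0.5909 0.0756] [-0.29 -0.44 -0.13  0.16  0.33  0.38  0.3   0.09  0.14  0.15  0.06  0.02]
```

```bash
python3 - <<'E'
from h import *
a=np.load("steel.npy").min(2);r_=np.load("red.npy")[...,0].astype(int)
for v in(164,165,167):print(v,a[v,310:324].tolist(), r_[v,308:322].tolist())
E
```

```text
164 [47, 46, 51, 46, 53, 145, 243, 233, 209, 205, 214, 224, 231, 236] [48, 50, 50, 48, 56, 144, 233, 220, 196, 207, 219, 226, 236, 236]
165 [47, 48, 47, 49, 54, 149, 243, 236, 217, 225, 236, 243, 243, 241] [52, 52, 53, 48, 58, 135, 226, 226, 206, 228, 236, 235, 234, 234]
167 [47, 47, 47, 49, 62, 126, 212, 239, 240, 243, 242, 239, 239, 241] [48, 47, 52, 53, 67, 118, 179, 224, 238, 239, 236, 237, 235, 237]
```

```bash
python3 -m handwheel '[[[0.002,0.01,0.0008,0,0,0],[0.002,0.025,0.0008,0,0,0],[0.002,0.037,0.0008,0,0,0],[0.002,0.042,0.0008,0,0,0],[0.002,0.045,0.0008,0,0,0],[0.002,0.045,0.0008,0,0,0],[0.002,0.045,0.0008,0,0,0]]]'; python3 go.py;python3 -m handwheel '[[[0,0.002,0,0,0,0],[0,0.004,0,0,0,0],[0,0.005,0,0,0,0],[0,0.005,0,0,0,0]]]'; python3 go.py
```

```text
clock: 24.43
tool_pos: [0.594, 0.0679, 0.0949]
eef_rot: [-0.5, 0.5, -0.5, 0.5]
contact_force: [-0.3, 0.6, -1.9]
opening: 0.727
t 24.43 p [0.594  0.0679 0.0949] phi -0.01 tilt [ 3.e-04  2.e-04 -1.e+00] q [ 0.09  0.84 -0.5   1.73  0.57  0.72 -0.71] F [-0.3  0.6 -1.9] op 63.9
clock: 24.77
tool_pos: [0.5937, 0.0677, 0.0898]
eef_rot: [0.5, -0.5, 0.5, -0.5]
contact_force: [0.5, -0.2, -2.1]
opening: 0.727
t 24.77 p [0.5937 0.0677 0.0898] phi -0.01 tilt [-0.e+00 -2.e-04 -1.e+00] q [ 0.08  0.84 -0.49  1.74  0.57  0.71 -0.71] F [ 0.5 -0.2 -2.1] op 63.9
```

```bash
python3 -m handwheel '[[[0,0.001,0,0,0,0],[0,0.002,0,0,0,0],[0,0.003,0,0,0,0],[0,0.003,0,0,0,0]]]'; python3 go.py;python3 -m handwheel '[[[0,0.001,0,0,0,0],[0,0.002,0,0,0,0],[0,0.003,0,0,0,0],[0,0.003,0,0,0,0]]]'; python3 go.py
```

```text
clock: 25.1
tool_pos: [0.5936, 0.0678, 0.0866]
eef_rot: [-0.5, 0.5, -0.5, 0.5]
contact_force: [-0.2, 0.7, -2.2]
opening: 0.726
t 25.1 p [0.5936 0.0678 0.0866] phi -0.0 tilt [-3.e-04  0.e+00 -1.e+00] q [ 0.08  0.85 -0.49  1.74  0.58  0.7  -0.72] F [-0.2  0.7 -2.2] op 63.9
clock: 25.43
tool_pos: [0.5936, 0.0677, 0.0836]
eef_rot: [-0.5, 0.5, -0.5, 0.5]
contact_force: [-0.3, 0.5, -2.1]
opening: 0.727
t 25.43 p [0.5936 0.0677 0.0836] phi -0.01 tilt [-3.e-04 -0.e+00 -1.e+00] q [ 0.08  0.85 -0.49  1.74  0.58  0.7  -0.72] F [-0.3  0.5 -2.1] op 63.9
```

Underside is now about 103 mm up and threaded with no side force. Home is expected at a reported z of about 0.077.

```bash
python3 -m handwheel '[[[0,0.001,0,0,0,0],[0,0.003,0,0,0,0],[0,0.004,0,0,0,0],[0,0.004,0,0,0,0]]]'; python3 -m handwheel '[[[0,0.001,0,0,0,0],[0,0.002,0,0,0,0],[0,0.002,0,0,0,0]]]'; python3 go.py
```

```text
clock: 25.77
tool_pos: [0.5936, 0.0678, 0.0795]
eef_rot: [-0.5, 0.5, -0.5, 0.5]
contact_force: [-0.6, 1.0, -2.3]
opening: 0.726
clock: 26.02
tool_pos: [0.5937, 0.068, 0.0777]
eef_rot: [-0.5, 0.5, -0.5, 0.5]
contact_force: [-0.1, 1.3, -2.0]
opening: 0.729
t 26.02 p [0.5937 0.068  0.0777] phi 0.0 tilt [-1.e-04  2.e-04 -1.e+00] q [ 0.08  0.86 -0.48  1.74  0.59  0.68 -0.73] F [-0.1  1.3 -2. ] op 64.1
```

```bash
python3 -m handwheel '[[[0,0.001,0,0,0,0],[0,0.0015,0,0,0,0],[0,0.0015,0,0,0,0]]]'; python3 go.py
```

```text
clock: 26.27
tool_pos: [0.5938, 0.068, 0.0775]
eef_rot: [0.5, -0.5, 0.5, -0.5]
contact_force: [-3.3, 0.0, 7.7]
opening: 0.724
t 26.27 p [0.5938 0.068  0.0775] phi -0.01 tilt [ 6.e-04 -3.e-04 -1.e+00] q [ 0.08  0.86 -0.48  1.75  0.59  0.68 -0.73] F [-3.3  0.   7.7] op 63.7
```

Contact came at 0.0775, which is the nested height. I'll release, rise clear and look.

```bash
python3 -m handwheel '[[[0,0,0,0,0,0],[0,0,0,0,0,0],[0,0,0,0,0,0],[0,0,0,0,0,0],[0,-0.015,0,0,0,0],[0,-0.04,0,0,0,0],[0,-0.07,0,0,0,0],[-0.02,-0.085,-0.02,0,0,0],[-0.045,-0.085,-0.045,0,0,0],[-0.07,-0.085,-0.07,0,0,0],[-0.09,-0.085,-0.09,0,0,0],[-0.09,-0.085,-0.09,0,0,0]]]' 1; python3 go.py; python3 look.py end.png; python3 - <<'E'
from h import *
a=np.load("e.npy")
o=outer(a,"red",[305,170,350,205]);print("red",o)
print("pred rims v: steel top rim ext",[hull("scene",(.5915,.0738),RINGS["cup"],z).reshape(-1,2)[:,1].min().round(1) for z in(.085,.097)])
m=mask(a,"steel")[170:200,300:350];print([(v+170,(np.nonzero(q)[0][[0,-1]]+300).tolist()) for v,q in enumerate(m) if q.any()])
E
```

```text
clock: 27.27
tool_pos: [0.4993, 0.1634, 0.162]
eef_rot: [-0.502, 0.499, -0.496, 0.503]
contact_force: [-0.9, -0.2, -0.9]
opening: 0.997
t 27.27 p [0.4993 0.1634 0.162 ] phi 0.54 tilt [-0.002   0.0033 -1.    ] q [-0.07  0.66 -0.54  1.9   0.5   0.72 -0.9 ] F [-0.9 -0.2 -0.9] op 87.7
red (array([329.20306513, 199.93869732]), 261)
pred rims v: steel top rim ext [np.float32(185.3), np.float32(180.9)]
[(182, [321, 333]), (183, [318, 336]), (184, [317, 338]), (185, [316, 340]), (186, [315, 340]), (187, [314, 341]), (188, [314, 341]), (189, [314, 341]), (190, [314, 341]), (191, [314, 341]), (192, [314, 342]), (193, [314, 341]), (194, [314, 341]), (195, [315, 340]), (196, [316, 339]), (197, [317, 338]), (198, [318, 337]), (199, [320, 334])]
```

View pics/end.png

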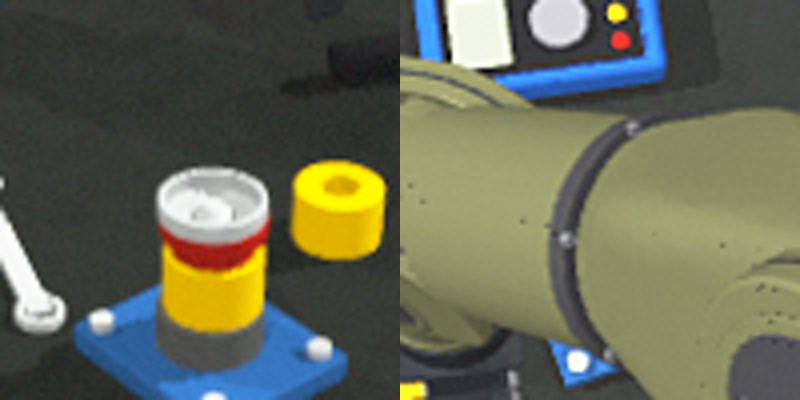

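The final picture shows yellow, red and metal stacked coaxial and level at (328,190), with no gap at the rims and the gripper clear. I'll let the arm settle and hand in.

```bash
python3 -m handwheel '[[[0,0,0,0,0,0],[0,0,0,0,0,0],[0,0,0,0,0,0],[0,0,0,0,0,0],[0,0,0,0,0,0],[0,0,0,0,0,0]]]'; python3 -c "
from h import *
print(job.finish_job())"
```

```text
clock: 27.87
tool_pos: [0.504, 0.1574, 0.1612]
eef_rot: [-0.5, 0.5, -0.5, 0.5]
contact_force: [-0.1, 0.2, -0.3]
opening: 1.003
the job is handed in; nothing more can be done
None
```

I built the stack on the rod of the farther clamp (0.59 m from the base, against 0.34 m) and handed the job in at about 28 s of the 72 s allowed. The order was the farther yellow collar (0.665 m, against 0.551 m), then the red cup, then the bare metal cup. Each part was lowered slowly until it touched and then released; the highest force I read was about 8 N.

**Last checks:**
- **Heights:** each part made contact within about 1 mm of its expected home height. The reported tool heights were 0.029, 0.062 and 0.0775 m.
- **Picture:** the final picture shows the stack upright and concentric, with no gap at the rims and the gripper clear. I could only check it with the scene camera, because the arm hid the stack from the top camera.
- **Bystanders:** I did not re-measure them at the end, and the arm was not brought near any of them.

**What failed or disagreed:**
- **Tool height:** the real fingertips sat about 31 mm above the reported tool point. My first grasp therefore closed above the collar without moving it. I found the offset by probing gently and allowed for it from then on.
- **Side position:** the camera and the arm readings differed by 2–4 mm sideways, worst for the metal cup. I corrected each part while it hovered over the rod. No significant side force showed during any descent, only about 3 N as the metal cup touched home.

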